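# Bring the test drum's mark to the top and log the zero

## Task

The rubber-covered drum of the blue bench tester turns freely, and its yellow reference line is somewhere out of sight below. Turn the drum by gently rubbing its rubber surface with the fingertips until the yellow line stands at the very top, in line with the two red pointers, let go of it, and then press the green key on the grey box fully down and release it. Press the tester only lightly, do not press the key before the line is in place, and leave the things lying around alone.

Things in the scene. Friction and masses are not known exactly. Their poses are not given: they have to be found in the camera images.
- stand: the blue bench tester, fixed to the table. Origin at the centre of its underside; z up, y along the drum's axle, x level and square to the axle (it may be yawed). Base 200 (x) x 190 (y) x 20 mm. Grey splash guards, 6 mm thick, stand at x = -77 and 77 mm up to 105 mm high; the drum above them is open. Fingers must never press the tester or its drum with more than 25 N.
- axle (a point): the middle of the drum's axle, 115 mm above the table, axes as the tester's. The drum is a black cylinder of nominal radius 60 mm, from y = -55 to 55 mm. Its rubber sleeve sits off-centre, shifted along the direction of the yellow line by an unknown 0 to 3.5 mm either way, so the surface height under a finger is uncertain and changes as the drum turns. It is firm: it gives under 0.1 mm per newton.
- pointer (a point): tip of the red pointer (6 mm wide, at x = 0) on the tester's +y cheek, 157 mm above the table; a like one stands opposite at y = -70 mm. The cheeks beside the drum are 12 mm thick (|y| from 64 to 76 mm), 70 mm wide in x and 135 mm high.
- stand_top (a point): fixed point of the tester at the nominal top of the drum, midway between the two red pointers, 175 mm above the table, axes as the tester's
- drum_mark (a point): the middle of the yellow line (8 mm wide, 104 mm long, parallel to the axle) on the drum, nominally 60 mm from the axle; it is out of sight at the start and should end at the top, within 6 mm of x = 0 in the tester's frame
- drum (a joint): angle of the drum about the tester's +y axis, rad; 0 (or any full turn) when the yellow line is at the top; growing values carry the top of the drum towards the tester's +x. It turns endlessly both ways with a bearing drag of about 0.05 N m, so a fingertip push of about 3 to 6 N drives it by friction, and it stays where it is left.
- keybox: grey box 120 (x) x 100 (y) x 45 mm high, fixed to the table, origin at the centre of its underside, with one green round key on top
- key_top (a point): centre of the top face of the green key, radius 15 mm, which is pressed straight down
- key (a joint): how far the green key is pressed, m: 0 up, 0.006 fully down (takes 5 N); it springs back up
- tray: loose white empty tray 100 x 130 x 40 mm, to be left alone; origin at the centre of its underside
- sample0: loose green component 30 x 50 x 47 mm, to be left alone; origin at the centre of its underside
- sample1: another such green component, to be left alone
- driver: loose screwdriver with a yellow handle lying on the table, to be left alone; origin under its middle
- jar: loose amber jar, 56 mm across and 75 mm high, to be left alone; origin at the centre of its underside
There are look-alikes about, which are no part of the job. Of the things that look like the keybox, take the one that is nearest to the robot's base at the start.

How it is judged:
On the way, in this order (a step that is already met when the one before it is completed fails the run):
1. the yellow line stands at the top, in line with the pointers within 6 mm, the drum at rest and let go (x of drum_mark in the frame of stand between -0.006 and 0.006 m and z of drum_mark in the frame of stand above 0.16 m and velocity of joint drum between -0.1 and 0.1 rad/s and contact force between the fingers and stand below 0.1 N), for 0.3 s.
2. the green key is pressed down, at least 4.5 mm (value of joint key above 0.0045 m), for 0.05 s.
At the end, for the whole second after the job is handed in: the yellow line is at the top of the drum within 6 mm of the pointers' line, the drum is at rest, and the green key, having been pressed, is up again (within 2 mm) (x of drum_mark in the frame of stand between -0.006 and 0.006 m and z of drum_mark in the frame of stand above 0.16 m and velocity of joint drum between -0.1 and 0.1 rad/s and value of joint key below 0.002 m); the robot touches nothing.
It fails at once if the fingers press the tester or its drum with more than 25 N (contact force between the fingers and stand above 25 N).
It fails at once if the key is pressed (over 3 mm) while the line is not at the top (value of joint key above 0.003 m and not (x of drum_mark in the frame of stand between -0.006 and 0.006 m and z of drum_mark in the frame of stand above 0.16 m)).
It fails at once if the tray, a green component, the screwdriver or the jar is moved by more than 20 mm (distance of any of tray, sample0, sample1, jar, driver from where it was at the start of the episode above 0.02 m).
It also fails if it takes over 64 s, if anything falls off the work surface, if the arm or the gripper's body presses on something with over 40 N, if the wrist force passes 120 N, or if a joint passes its speed limit or range.

## Robot

A 7-joint arm with a two-finger parallel gripper is mounted at the origin on the work surface. World frame = base frame: x ahead of the robot, y to its left, z up, the work surface at z = 0. Lengths are in m, angles in rad, forces in N, time in s.
With the tool pointing down it reaches from about 0.4 to 0.875 m from the base axis. Payload 19.3 kg.
Tool frame: the origin (TCP) lies at the very end of the fingers, on their centre line; the grasp point (between the pads) lies 19 mm behind it; z points along the fingers, y is the line along which they close (so a half turn about z gives the same grasp; the last joint's range is limited). The gripper opens to 85 mm and grips with 20 to 120 N. Pads are 22 mm wide; open, the fingers measure 114 mm over their backs; the gripper's body (76 mm by 85 mm) begins 54 mm behind the grasp point. The pads swing forward as they close: fully open they stand 13 mm farther back than shut.
Start: joints at [-0.07, 0.521, -0.036, 1.599, 0.021, 1.021, -0.113], TCP at [0.625, -0, 0.231] pointing down, gripper open.
Joint ranges: [-2.91, 2.91], [-0.3, 2.13], [-1.5, 1.42], [0.17, 2.43], [-1.26, 4.41], [0.16, 1.93], [-2.52, 2.52]. Speed limits (rad/s): [1.89, 1.89, 2.39, 2.39, 3.01, 3.01, 3.01].

## Interface

Orientations are given as [roll, pitch, yaw] about the fixed x, y, z axes, in that order (R = Rz(yaw) Ry(pitch) Rx(roll)).
In Python, from workcell import bot gives the robot as it stands.
- The arm moves only by the tool jog_arm, never from a script. Its argument "motion" is a list of rows, each a list of 5 numbers: the shift along the tool's x, y, z scaled (see below), then the turn about the tool's z scaled (see below), then the opening, from 0 (shut) to 1 (fully open). A call has 1 to 12 rows; each row shifts and turns the commanded pose from where the row before left it, along the tool's axes as they then stand; what a row does not reach is not made up. The controller multiplies each number of a shift by 30 mm and each number of a turn by 0.08 rad. A row lasts 1/10 s, in which the tool goes at most 50 mm and 8.59 degrees, less where a joint would pass 70% of its speed; a pose out of reach is approached as far as the arm can. A call with a number of a shift or a turn outside -1 to 1 is refused whole. A call with a gripper value outside its range is refused whole. The fingers move at their own pace and stop on an object; "newtons" is the grip in N (left out, the last holds). Time passes only in rows, so rows that do not move let the fingers close. It gives the time, the measured TCP pose, the force, the opening and the grip force at its end, in the units of the state.
- bot.observe(): the state, without advancing time (a new reading comes with each control period).
- bot.grab_frame(name): name is "scene" or "side" or "wrist"; returns a dict with "pixels" (400x640x3 uint8, red, green, blue), "fovy" (degrees; the focal length in pixels is half the picture's height over the tangent of half this angle, whatever the lens; pixels are square), "cx", "cy" (the principal point, pixels), "k1" (the pictures are not rectified: a ray, as slopes to the right and down, at radius r is drawn at 1 + k1 r^2 times it, then the intrinsics apply), "rvec" (rotation vector, rad) and "tvec" (3), from world to camera coordinates, as OpenCV has them; the wrist camera has in their place "mount" (4x4, takes a point from camera to tool coordinates, whose origin is the TCP and whose axes are the flange's). Camera axes: x right, y down, z forward; pixel columns grow to the right and rows downward; lengths in m; the calibration is good to about 2 mm. A picture is of the moment at which its call begins: read the wrist's pose just before it. There is no depth.
- bot.job_done(): hands the job in; it is judged then, once.
The state is a dict: "clock": time; "qpos": joint angles; "qd": joint speeds; "joint_efforts": joint torques, N m; "position": TCP position; "tool_rot": TCP orientation; "force": force on the tool from outside, world axes, zero at the start; "moment": the same for the moment, N m; "grip_width": finger opening in m; "finger_force": force on a finger pad.
Only numpy, scipy, OpenCV 4.12 (cv2) and the standard library are available. Lean on these libraries where they do the work, as an engineer would, in place of code of your own. Each camera call takes 0.05 s, during which the arm holds its last target. There are 200 camera calls.

## Working session

There is one attempt and no reset: what is moved stays moved. The work goes in short steps, Python scripts to look and compute and a tool call to move; the robot and the scene stay as the last step left them, time stands still between calls to the robot, and variables do not carry over. Pictures are saved under pics/ and viewed, at most 10 in all, crops included, and the job is handed in when it is done.

Besides the shell and the picture viewer there is one more tool, called after "Request:" as name(argument=value, ...), one argument or row to a line, values as JSON. jog_arm: Moves the arm, as the interface text tells. Shifts and turns lie within -1 to 1; 1 stands for 30 mm of shift or 0.08 rad of turn. Its arguments: {"type":"object","properties":{"motion":{"type":"array","items":{"type":"array","items":{"type":"number"}}},"newtons":{"type":"number"}},"required":["motion"]}

```bash
mkdir -p pics
cat > h.py <<'E'
import numpy as np,cv2
from scipy.spatial.transform import Rotation as R
from workcell import bot
def K(f):
    h=f["pixels"].shape[0]; fl=h/2/np.tan(np.radians(f["fovy"])/2)
    return np.array([[fl,0,f["cx"]],[0,fl,f["cy"]],[0,0,1]]),np.array([f["k1"],0,0,0,0.])
def ext(f,s=None):
    if "rvec" in f: return cv2.Rodrigues(np.array(f["rvec"],float))[0],np.array(f["tvec"],float).ravel()
    M=np.array(f["mount"]); T=np.eye(4); T[:3,:3]=R.from_euler("xyz",s["tool_rot"]).as_matrix(); T[:3,3]=s["position"]
    C=np.linalg.inv(T@M); return C[:3,:3],C[:3,3]
def proj(f,P,s=None):
    k,d=K(f); r,t=ext(f,s); return cv2.projectPoints(np.array(P,float).reshape(-1,1,3),cv2.Rodrigues(r)[0],t,k,d)[0].reshape(-1,2)
def onz(f,uv,z,s=None):
    k,d=K(f); r,t=ext(f,s); n=cv2.undistortPoints(np.array(uv,float).reshape(-1,1,2),k,d).reshape(-1,2)
    c=-r.T@t; D=np.c_[n,np.ones(len(n))]@r; return c+D*((z-c[2])/D[:,2])[:,None]
def save(f,name): cv2.imwrite("pics/"+name,f["pixels"][...,::-1])
E
python3 - <<'E'
from h import *
import pickle
o=bot.observe(); print({k:np.round(v,3) for k,v in o.items()})
F={}
for n in("scene","side","wrist"):
    f=bot.grab_frame(n); F[n]=f; save(f,n+"0.png"); r,t=ext(f,o); print(n,f["fovy"],f["cx"],f["cy"],f["k1"],-r.T@t, r[2])
pickle.dump((o,F),open("f0.pkl","wb"))
E
```

```text
{'clock': np.float64(0.0), 'qpos': array([-0.07 ,  0.522, -0.036,  1.6  ,  0.021,  1.021, -0.113]), 'qd': array([ 0.   , -0.   ,  0.001,  0.001, -0.   , -0.001, -0.001]), 'joint_efforts': array([-4.0000e-03, -9.2711e+01,  1.9780e+00, -3.6993e+01,  1.8000e-02,
        8.0000e-03, -0.0000e+00]), 'position': array([ 0.625, -0.   ,  0.231]), 'tool_rot': array([-3.14 ,  0.   ,  1.571]), 'force': array([-0.501, -1.088, -0.498]), 'moment': array([ 0.04 ,  0.032, -0.01 ]), 'finger_force': np.float64(0.0), 'grip_width': np.float64(0.086)}
scene 44.638946391065446 314.16471051821026 188.34526217371462 -0.12941073327154795 [0.98093868 0.53257536 1.3290705 ] [-0.29297952 -0.45077447 -0.84318763]
side 46.21891567451552 318.8406762179817 200.21592626835127 -0.13912293153303712 [-0.12028895  0.79927442  1.52211838] [ 0.37449887 -0.51219183 -0.77292311]
wrist 60.7159385752486 320.02137832025153 200.94941509841195 -0.011607829226826268 [0.62584631 0.08060416 0.3742251 ] [-0.0015518  -0.31390004 -0.94945477]
```

View pics/scene0.png

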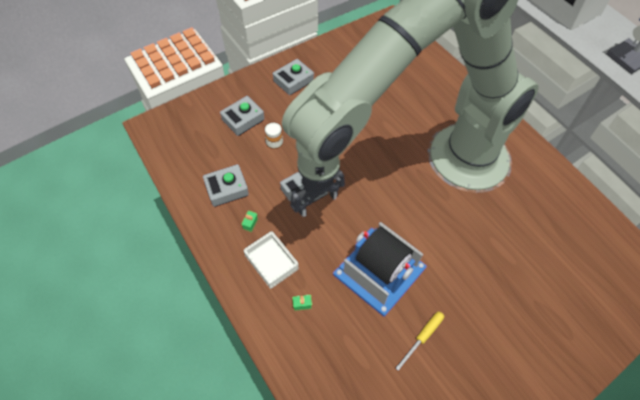

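View pics/side0.png

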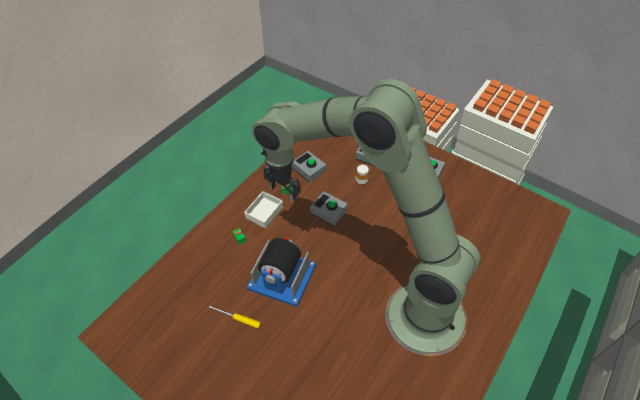

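Scene view: tester at (382,260). There are four key boxes, at scene (225,184), (242,113), (294,74) and one half hidden at about (297,187). In the side view they are at (310,165), (365,155), (432,165) and (328,207). I'll locate each one and the tester.

Run:
```python
from h import *
import pickle
o,F=pickle.load(open("f0.pkl","rb"))
s,d=F["scene"],F["side"]
for n,f,uv in(("scene keys",s,[(229,178),(244,106),(296,69)]),("side keys",d,[(311,161),(332,204),(433,163)])):
    p=onz(f,uv,.05); print(n,p.round(3).tolist(),np.hypot(p[:,0],p[:,1]).round(3))
for f,uv in((s,[(336,270),(385,311),(425,265)]),(d,[(249,287),(298,303),(315,264)])): print(onz(f,uv,.02).round(3).tolist())
def crop(f,x,y,w,h,k): return cv2.resize(f["pixels"][y:y+h,x:x+w],None,fx=k,fy=k,interpolation=cv2.INTER_CUBIC)
im=np.vstack([np.hstack([crop(s,325,215,110,105,3.6),crop(d,235,225,110,105,3.6)]),np.hstack([crop(d,290,180,110,55,3.6),crop(s,260,150,110,55,3.6)])])
print(im.shape); cv2.imwrite("pics/c1.png",im[...,::-1])
```

```text
scene keys [[0.742, -0.33, 0.05], [0.558, -0.573, 0.05], [0.308, -0.631, 0.05]] [0.812 0.8   0.702]
side keys [[0.75, -0.336, 0.05], [0.538, -0.191, 0.05], [0.308, -0.637, 0.05]] [0.822 0.571 0.708]
[[0.625, 0.102, 0.02], [0.579, 0.278, 0.02], [0.397, 0.231, 0.02]]
[[0.576, 0.281, 0.02], [0.393, 0.228, 0.02], [0.439, 0.063, 0.02]]
(576, 792, 3)
```

View pics/c1.png

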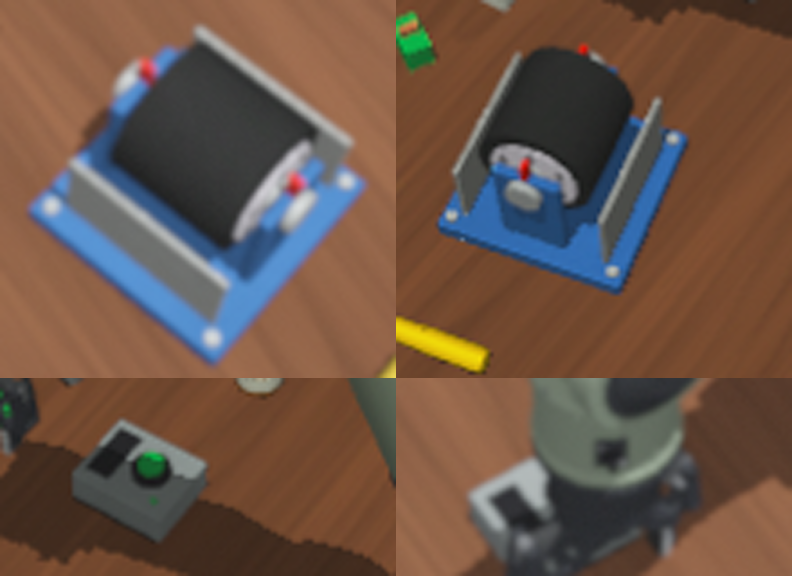

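View pics/wrist0.png

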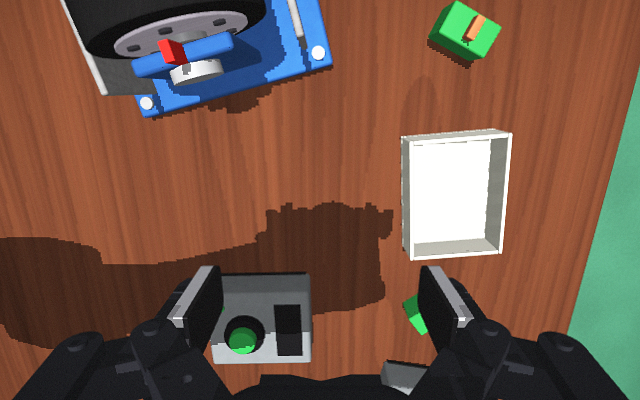

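The box to press is the half-hidden one: key near (0.538,-0.191), 0.571 m from the base. The others are 0.70 to 0.81 m away. The tester's centre is about (0.509,0.169) with a yaw of about 0.256. The base corners agree between the two cameras to within 4 mm. Next I'll move over the drum's -y end with the fingers shut.

Request:
jog_arm(
  motion=[
    [0.75,-0.6,0,0,0],
    [0.75,-0.6,0,0,0],
    [0.75,-0.6,0,0,0],
    [0.75,-0.6,0,0,0],
    [0.75,-0.6,0,0,0],
    [0.75,-0.6,0,0,0],
    [0,0,0,-0.8,0],
    [0,0,0,-0.8,0],
    [0,0,0,-0.8,0],
    [0,0,0,-0.8,0],
    [0,0,0,0,0],
    [0,0,0,0,0],
  ],
)

```text
clock: 1.35
position: [0.5169, 0.1349, 0.2312]
tool_rot: [-3.141, -0.0, 1.825]
force: [-0.1, 0.4, 0.2]
grip_width: 0.0001
finger_force: 0.0
```

Run:
```python
from h import *
import pickle
o=bot.observe(); f=bot.grab_frame("wrist"); pickle.dump((o,f),open("f1.pkl","wb"));print(o["position"],o["tool_rot"],o["force"])
im=f["pixels"].copy()
c=np.array([.509,.169]);a=.256;ex=np.array([np.cos(a),np.sin(a)]);ey=np.array([-np.sin(a),np.cos(a)])
P=[(0,70,157),(0,-70,157),(100,95,20),(-100,95,20),(77,0,105),(-77,0,105)]
for p,q in zip(P,proj(f,[[*(c+ex*x/1e3+ey*y/1e3),z/1e3] for x,y,z in P],o)):
    print(p,q.round(1)); cv2.drawMarker(im,tuple(int(v) for v in q),(0,255,255),0,9)
save({"pixels":im},"w1.png")
```

```text
[0.5169332  0.13485577 0.23116927] [-3.14128798e+00 -9.81893030e-06  1.82464122e+00] [-0.09198344  0.43184121  0.15688077]
(0, 70, 157) [319.8  43.9]
(0, -70, 157) [320.2 258.9]
(100, 95, 20) [425.9  32.9]
(-100, 95, 20) [214.1  33.5]
(77, 0, 105) [417.3 148.3]
(-77, 0, 105) [223.  148.7]
```

View pics/w1.png

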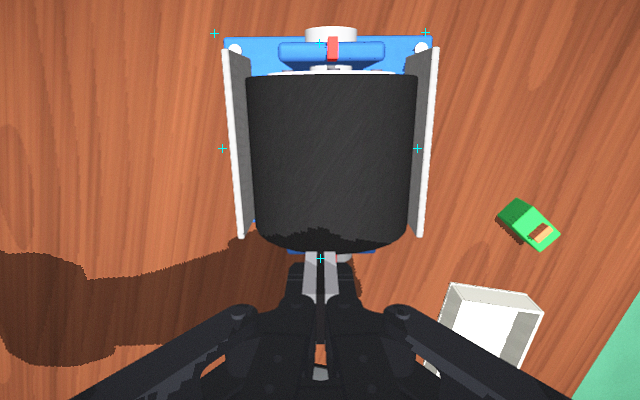

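The wrist view shows the tester about 8.5 mm further along its +x than I estimated. The pointer is at (333,40) instead of (320,44), and the guards and corners are shifted by the same amount. The yaw agrees. I'll go down just above the surface at tester x = -18.

Request:
jog_arm(
  motion=[
    [0,-0.3,0.5,0,0],
    [0,0,0.5,0,0],
    [0,0,0.4,0,0],
    [0,0,0.2,0,0],
    [0,0,0,0,0],
  ],
)

```text
clock: 1.9
position: [0.5081, 0.1327, 0.1827]
tool_rot: [-3.14, 0.0, 1.826]
force: [0.4, -0.1, 0.7]
grip_width: 0.0002
finger_force: 0.0
```

Request:
jog_arm(
  motion=[
    [0,0,0.05,0,0],
    [0,0,0,0,0],
  ],
)

```text
clock: 2.1
position: [0.5086, 0.1328, 0.1821]
tool_rot: [3.141, -0.0, 1.827]
force: [-0.5, -0.5, 0.4]
grip_width: 0.0001
finger_force: 0.0
```

Request:
jog_arm(
  motion=[
    [0,0,0.07,0,0],
    [0,0,0,0,0],
  ],
)

```text
clock: 2.3
position: [0.5083, 0.1327, 0.1797]
tool_rot: [3.141, 0.0, 1.827]
force: [-0.0, -0.1, 0.5]
grip_width: -0.0002
finger_force: 0.0
```

Request:
jog_arm(
  motion=[
    [0,0,0.05,0,0],
    [0,0,0,0,0],
  ],
)

```text
clock: 2.5
position: [0.5082, 0.1327, 0.1781]
tool_rot: [-3.141, 0.0, 1.827]
force: [-0.9, -0.4, 0.5]
grip_width: -0.0001
finger_force: 0.0
```

Request:
jog_arm(
  motion=[
    [0,0,0.05,0,0],
    [0,0,0,0,0],
  ],
)

```text
clock: 2.7
position: [0.5082, 0.1327, 0.1765]
tool_rot: [-3.141, -0.0, 1.827]
force: [0.3, -0.6, 0.4]
grip_width: -0.0005
finger_force: 0.0
```

Request:
jog_arm(
  motion=[
    [0,0,0.05,0,0],
    [0,0,0,0,0],
  ],
)

```text
clock: 2.9
position: [0.5084, 0.1327, 0.1753]
tool_rot: [3.141, 0.0, 1.827]
force: [-0.0, -0.4, 4.4]
grip_width: 0.0003
finger_force: 2.4
```

Request:
jog_arm(
  motion=[
    [0,0.15,-0.01,0,0],
    [0,0,0,0,0],
  ],
)

```text
clock: 3.1
position: [0.5134, 0.134, 0.176]
tool_rot: [3.14, -0.0, 1.827]
force: [0.8, -0.1, 8.4]
grip_width: 0.0002
finger_force: 4.0
```

Request:
jog_arm(
  motion=[
    [0,0.15,-0.01,0,0],
    [0,0,0,0,0],
  ],
)

```text
clock: 3.3
position: [0.5178, 0.1352, 0.1763]
tool_rot: [3.14, -0.0, 1.827]
force: [0.6, 0.7, 7.5]
grip_width: -0.0
finger_force: 4.0
```

Request:
jog_arm(
  motion=[
    [0,0.2,0,0,0],
    [0,0.2,0,0,0],
    [0,0,0,0,0],
  ],
)

```text
clock: 3.6
position: [0.5297, 0.1384, 0.1763]
tool_rot: [3.14, -0.0, 1.827]
force: [1.4, -0.2, 8.7]
grip_width: -0.0001
finger_force: 4.4
```

Request:
jog_arm(
  motion=[
    [0,0.2,0,0,0],
    [0,0.1,0.01,0,0],
    [0,0,0,0,0],
  ],
)

```text
clock: 3.9
position: [0.538, 0.1406, 0.1757]
tool_rot: [3.14, -0.0, 1.827]
force: [1.4, 0.8, 6.7]
grip_width: 0.0
finger_force: 3.0
```

Run:
```python
from h import *
o=bot.observe(); f=bot.grab_frame("wrist"); save(f,"w2.png"); print(o["force"])
p=f["pixels"].astype(int); m=(p[...,0]>130)&(p[...,1]>110)&(p[...,2]<90); m[260:]=0; print(m.sum(),np.argwhere(m).mean(0) if m.any() else "")
```

```text
[1.39485266 0.7928301  6.72516989]
79617 [128.82175917 326.71233531]
```

View pics/w2.png

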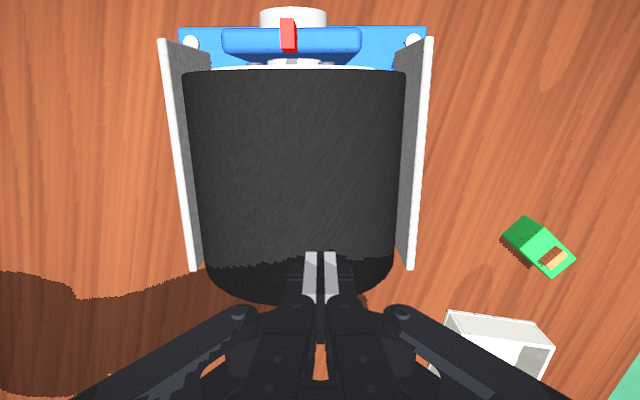

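Rubbing works: forces stay at 7–9 N, the drum is clear in view, and the pointer is at (287,35). I'll lift and return for a longer stroke.

Request:
jog_arm(
  motion=[
    [0,0,-0.2,0,0],
    [0,-0.7,0,0,0],
    [0,-0.7,0,0,0],
    [0,0,0.15,0,0],
    [0,0,0,0,0],
  ],
)

```text
clock: 4.45
position: [0.4966, 0.1296, 0.177]
tool_rot: [-3.141, 0.0, 1.827]
force: [0.5, 0.4, 0.7]
grip_width: 0.0002
finger_force: 0.0
```

Request:
jog_arm(
  motion=[
    [0,0,0.05,0,0],
    [0,0,0,0,0],
  ],
)

```text
clock: 4.65
position: [0.4971, 0.1298, 0.1753]
tool_rot: [-3.141, -0.0, 1.827]
force: [-0.1, 0.8, 0.2]
grip_width: 0.0003
finger_force: 0.0
```

Request:
jog_arm(
  motion=[
    [0,0,0.05,0,0],
    [0,0,0,0,0],
  ],
)

```text
clock: 4.85
position: [0.4968, 0.1297, 0.1738]
tool_rot: [-3.141, -0.0, 1.827]
force: [-0.0, -0.6, -0.6]
grip_width: 0.0001
finger_force: 0.0
```

Request:
jog_arm(
  motion=[
    [0,0,0.05,0,0],
    [0,0,0,0,0],
  ],
)

```text
clock: 5.05
position: [0.4966, 0.1297, 0.1723]
tool_rot: [-3.141, -0.0, 1.827]
force: [0.5, -0.4, -0.1]
grip_width: 0.0002
finger_force: 0.0
```

Request:
jog_arm(
  motion=[
    [0,0.15,0,0,0],
    [0,0,0,0,0],
  ],
)

```text
clock: 5.25
position: [0.5017, 0.1309, 0.1729]
tool_rot: [3.141, 0.0, 1.827]
force: [-3.0, -0.8, 8.8]
grip_width: 0.0001
finger_force: 4.5
```

Request:
jog_arm(
  motion=[
    [0,0.1,-0.018,0,0],
    [0,0.1,-0.015,0,0],
    [0,0,0,0,0],
  ],
)

```text
clock: 5.55
position: [0.5079, 0.1326, 0.1744]
tool_rot: [3.14, -0.0, 1.827]
force: [-2.4, -1.5, 14.1]
grip_width: 0.0001
finger_force: 7.2
```

Request:
jog_arm(
  motion=[
    [0,0.1,-0.012,0,0],
    [0,0.1,-0.01,0,0],
    [0,0,0,0,0],
  ],
)

```text
clock: 5.85
position: [0.5141, 0.1342, 0.1753]
tool_rot: [3.139, -0.0, 1.827]
force: [-0.7, -0.2, 15.7]
grip_width: -0.0001
finger_force: 8.2
```

Request:
jog_arm(
  motion=[
    [0,0.1,-0.03,0,0],
    [0,0.1,-0.01,0,0],
    [0,0,0,0,0],
  ],
)

```text
clock: 6.15
position: [0.5194, 0.1357, 0.1758]
tool_rot: [3.14, -0.0, 1.827]
force: [1.2, -0.1, 7.4]
grip_width: -0.0
finger_force: 3.7
```

Request:
jog_arm(
  motion=[
    [0,0.2,0,0,0],
    [0,0.2,0,0,0],
    [0,0,0,0,0],
  ],
)

```text
clock: 6.45
position: [0.5312, 0.1388, 0.1756]
tool_rot: [3.14, -0.0, 1.827]
force: [0.2, 0.4, 8.3]
grip_width: -0.0
finger_force: 4.0
```

Request:
jog_arm(
  motion=[
    [0,0.2,0,0,0],
    [0,0.2,0.01,0,0],
    [0,0,0,0,0],
  ],
)

```text
clock: 6.75
position: [0.5422, 0.1415, 0.1747]
tool_rot: [-3.141, 0.0, 1.827]
force: [1.5, 0.5, -0.5]
grip_width: 0.0002
finger_force: 0.4
```

Request:
jog_arm(
  motion=[
    [0,0.2,0.03,0,0],
    [0,0.1,0.02,0,0],
    [0,0,0,0,0],
  ],
)

```text
clock: 7.05
position: [0.5506, 0.1438, 0.1733]
tool_rot: [-3.141, -0.0, 1.827]
force: [0.4, 0.4, -0.0]
grip_width: -0.0003
finger_force: 0.0
```

```bash
cat > line.py <<'E'
from h import *
o=bot.observe(); f=bot.grab_frame("wrist"); p=f["pixels"]; save(f,"w_%05d.png"%round(o["clock"]*100))
h=cv2.cvtColor(p,cv2.COLOR_RGB2HSV); m=(h[...,0]>20)&(h[...,0]<38)&(h[...,1]>120)&(h[...,2]>80)
red=((h[...,0]<5)|(h[...,0]>175))&(h[...,1]>170)&(h[...,2]>120); red[100:]=0
m[235:]=0; m[:75]=0
for n,q in(("yellow",m),("red",red)):
    k,L,st,c=cv2.connectedComponentsWithStats(q.astype(np.uint8)); print(n,[(st[i].tolist(),c[i].round(1).tolist()) for i in range(1,k) if st[i][4]>40])
E
python3 line.py
```

```text
yellow []
red [([251, 18, 19, 34, 237], [264.0, 38.8])]
```

Request:
jog_arm(
  motion=[
    [0,0,-0.25,0,0],
    [0,-0.8,0,0,0],
    [0,-0.8,0,0,0],
    [0,0,0.15,0,0],
    [0,0,0.03,0,0],
    [0,0,0,0,0],
  ],
)

```text
clock: 7.7
position: [0.5045, 0.1317, 0.1759]
tool_rot: [3.141, -0.0, 1.827]
force: [0.9, -0.0, -0.0]
grip_width: 0.0
finger_force: 0.0
```

Request:
jog_arm(
  motion=[
    [0,0,0.05,0,0],
    [0,0,0,0,0],
  ],
)

```text
clock: 7.9
position: [0.5042, 0.1316, 0.1739]
tool_rot: [-3.141, -0.0, 1.827]
force: [-0.7, 0.2, 0.7]
grip_width: -0.0003
finger_force: 0.0
```

Request:
jog_arm(
  motion=[
    [0,0,0.04,0,0],
    [0,0,0,0,0],
  ],
)

```text
clock: 8.1
position: [0.5041, 0.1316, 0.173]
tool_rot: [3.141, 0.0, 1.827]
force: [-1.1, -0.6, 3.9]
grip_width: 0.0
finger_force: 2.6
```

Request:
jog_arm(
  motion=[
    [0,0.1,-0.018,0,0],
    [0,0.1,-0.018,0,0],
    [0,0,0,0,0],
  ],
)

```text
clock: 8.4
position: [0.5103, 0.1333, 0.1743]
tool_rot: [3.141, -0.0, 1.827]
force: [-0.9, 0.2, 6.3]
grip_width: -0.0002
finger_force: 3.2
```

Request:
jog_arm(
  motion=[
    [0,0.1,-0.014,0,0],
    [0,0.1,-0.01,0,0],
    [0,0,0,0,0],
  ],
)

```text
clock: 8.7
position: [0.5161, 0.1348, 0.175]
tool_rot: [3.141, -0.0, 1.827]
force: [0.5, 0.5, 6.0]
grip_width: 0.0001
finger_force: 2.9
```

Request:
jog_arm(
  motion=[
    [0,0.1,-0.007,0,0],
    [0,0.1,-0.004,0,0],
    [0,0,0,0,0],
  ],
)

```text
clock: 9.0
position: [0.5218, 0.1363, 0.1751]
tool_rot: [3.141, -0.0, 1.827]
force: [0.6, 1.4, 4.0]
grip_width: -0.0005
finger_force: 2.2
```

Request:
jog_arm(
  motion=[
    [0,0.15,0.01,0,0],
    [0,0.15,0.01,0,0],
    [0,0,0,0,0],
  ],
)

```text
clock: 9.3
position: [0.5309, 0.1387, 0.1748]
tool_rot: [3.14, -0.0, 1.827]
force: [1.0, 1.0, 8.4]
grip_width: -0.0004
finger_force: 4.2
```

Request:
jog_arm(
  motion=[
    [0,0.15,0.015,0,0],
    [0,0.1,0.015,0,0],
    [0,0,0,0,0],
  ],
)

```text
clock: 9.6
position: [0.5383, 0.1407, 0.1741]
tool_rot: [3.14, -0.0, 1.827]
force: [1.6, 1.7, 10.4]
grip_width: -0.0
finger_force: 4.9
```

```bash
python3 line.py
```

```text
yellow [([186, 120, 16, 115, 263], [193.4, 179.8])]
red [([281, 22, 15, 31, 132], [291.2, 43.2])]
```

Request:
jog_arm(
  motion=[
    [0,0.1,0.007,0,0],
    [0,0.1,0.015,0,0],
    [0,0.1,0.022,0,0],
    [0,0,0,0,0],
  ],
)

```text
clock: 10.05
position: [0.5466, 0.143, 0.1724]
tool_rot: [3.141, -0.0, 1.827]
force: [1.5, 0.8, 4.5]
grip_width: 0.0
finger_force: 2.7
```

```bash
python3 line.py; ls pics | tail -1
```

```text
yellow [([166, 113, 20, 122, 402], [175.6, 175.2])]
red [([260, 18, 18, 35, 208], [272.8, 39.8])]
wrist0.png
```

Request:
jog_arm(
  motion=[
    [0,0,-0.25,0,0],
    [0,-0.75,0,0,0],
    [0,-0.7,0,0,0],
    [0,0,0.15,0,0],
    [0,0,0.05,0,0],
    [0,0,0,0,0],
  ],
)

```text
clock: 10.7
position: [0.5044, 0.1317, 0.1737]
tool_rot: [-3.141, 0.0, 1.827]
force: [-0.1, 0.1, 0.3]
grip_width: -0.0003
finger_force: 0.0
```

Request:
jog_arm(
  motion=[
    [0,0,0.05,0,0],
    [0,0,0,0,0],
  ],
)

```text
clock: 10.9
position: [0.5043, 0.1316, 0.1722]
tool_rot: [3.142, -0.0, 1.827]
force: [0.0, 0.6, 3.0]
grip_width: 0.0005
finger_force: 1.2
```

Contact at 3 N. Now I'll stroke following the curve.

Request:
jog_arm(
  motion=[
    [0,0.1,-0.016,0,0],
    [0,0.1,-0.014,0,0],
    [0,0,0,0,0],
  ],
)

```text
clock: 11.2
position: [0.5104, 0.1333, 0.1734]
tool_rot: [3.141, -0.0, 1.827]
force: [-0.2, 0.5, 5.7]
grip_width: -0.0004
finger_force: 2.6
```

Request:
jog_arm(
  motion=[
    [0,0.1,-0.01,0,0],
    [0,0.1,-0.007,0,0],
    [0,0,0,0,0],
  ],
)

```text
clock: 11.5
position: [0.5162, 0.1348, 0.174]
tool_rot: [3.141, -0.0, 1.827]
force: [0.6, 0.5, 7.2]
grip_width: 0.0001
finger_force: 3.2
```

Request:
jog_arm(
  motion=[
    [0,0.1,-0.004,0,0],
    [0,0.1,0,0,0],
    [0,0,0,0,0],
  ],
)

```text
clock: 11.8
position: [0.5221, 0.1364, 0.1741]
tool_rot: [3.14, -0.0, 1.827]
force: [1.0, 0.7, 6.4]
grip_width: 0.0002
finger_force: 3.0
```

Request:
jog_arm(
  motion=[
    [0,0.1,0.004,0,0],
    [0,0.1,0.005,0,0],
    [0,0.1,0.006,0,0],
    [0,0,0,0,0],
  ],
)

```text
clock: 12.2
position: [0.531, 0.1388, 0.1738]
tool_rot: [3.14, -0.0, 1.827]
force: [1.3, 0.2, 8.5]
grip_width: -0.0003
finger_force: 4.4
```

Request:
jog_arm(
  motion=[
    [0,0.1,0.007,0,0],
    [0,0.1,0.009,0,0],
    [0,0.1,0.012,0,0],
    [0,0,0,0,0],
  ],
)

```text
clock: 12.6
position: [0.5397, 0.1411, 0.173]
tool_rot: [3.14, -0.0, 1.827]
force: [2.1, 1.7, 8.5]
grip_width: -0.0002
finger_force: 3.9
```

```bash
python3 line.py
```

```text
yellow [([196, 77, 31, 158, 2327], [210.9, 154.3])]
red [([277, 20, 16, 33, 146], [287.9, 41.8])]
```

```bash
cat >> line.py <<'E'
T=R.from_euler("xyz",o["tool_rot"]).as_matrix()
def ty(p): return (np.asarray(p)-o["position"])@T   # tool coords
st=cv2.connectedComponentsWithStats(red.astype(np.uint8)); i=1+np.argmax(st[2][1:,4]); u=st[3][i]
ax=ty(onz(f,[u],.150,o))[0,1]
rows=[y for y in range(85,230,10) if m[y].sum()>3]
if rows:
    out=[]
    for y in rows:
        uv=[(np.flatnonzero(m[y]).mean(),y)]
        for z in np.arange(.116,.1775,.0005):
            q=ty(onz(f,uv,z,o))[0,1]-ax
            if np.hypot(q,z-.115)>.0585 and q<0 or z>.1728: out.append((q*1e3,z)); break
    print("axle tool-y",ax.round(4),"line x mm, z",np.round(out,3)[[0,len(out)//2,-1]].tolist())
E
python3 line.py
```

```text
yellow [([196, 77, 31, 158, 2339], [210.9, 154.3])]
red [([278, 20, 15, 33, 145], [288.1, 41.7])]
axle tool-y -0.0133 line x mm, z [[-35.736, 0.162], [-35.709, 0.162], [-23.071, 0.169]]
```

View pics/w_01260.png

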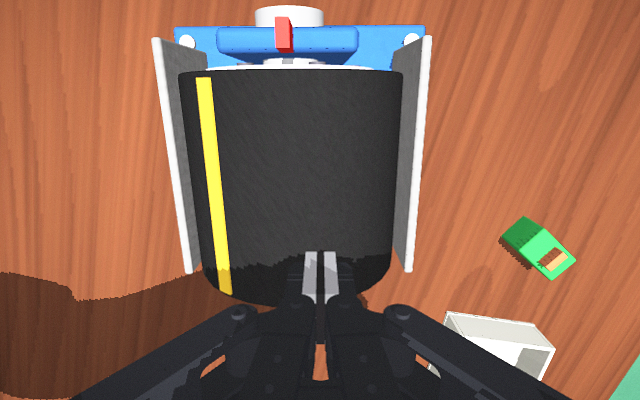

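The yellow line is at u≈211 mid-drum, about 33 mm short of the pointers' line (u≈284 at the pointer). That is about 35 mm of arc to go.

Request:
jog_arm(
  motion=[
    [0,0,-0.2,0,0],
    [0,-0.65,0,0,0],
    [0,-0.6,0,0,0],
    [0,0,0.15,0,0],
    [0,0,0.05,0,0],
    [0,0,0,0,0],
  ],
)

```text
clock: 13.3
position: [0.503, 0.1313, 0.1723]
tool_rot: [-3.142, -0.0, 1.827]
force: [0.9, -0.2, 0.4]
grip_width: 0.0003
finger_force: 0.0
```

Request:
jog_arm(
  motion=[
    [0,0,0.03,0,0],
    [0,0,0,0,0],
  ],
)

```text
clock: 13.5
position: [0.5027, 0.1313, 0.1714]
tool_rot: [-3.141, -0.0, 1.827]
force: [0.7, 0.2, -1.0]
grip_width: 0.0001
finger_force: 0.0
```

Request:
jog_arm(
  motion=[
    [0,0,0.04,0,0],
    [0,0,0,0,0],
  ],
)

```text
clock: 13.7
position: [0.5027, 0.1313, 0.1708]
tool_rot: [3.141, 0.0, 1.827]
force: [-2.5, -1.7, 9.5]
grip_width: -0.0001
finger_force: 5.0
```

Request:
jog_arm(
  motion=[
    [0,0.1,-0.016,0,0],
    [0,0.1,-0.014,0,0],
    [0,0,0,0,0],
  ],
)

```text
clock: 14.0
position: [0.5092, 0.133, 0.1722]
tool_rot: [3.14, -0.0, 1.827]
force: [-2.7, -0.5, 16.1]
grip_width: 0.0002
finger_force: 8.3
```

Request:
jog_arm(
  motion=[
    [0,0.1,-0.011,0,0],
    [0,0.1,-0.009,0,0],
    [0,0,0,0,0],
  ],
)

```text
clock: 14.3
position: [0.5154, 0.1347, 0.1731]
tool_rot: [3.139, -0.0, 1.827]
force: [-0.3, -0.6, 17.9]
grip_width: 0.0003
finger_force: 9.1
```

Request:
jog_arm(
  motion=[
    [0,0.05,-0.03,0,0],
    [0,0.1,-0.005,0,0],
    [0,0,0,0,0],
  ],
)

```text
clock: 14.6
position: [0.5193, 0.1357, 0.1735]
tool_rot: [3.14, -0.0, 1.827]
force: [1.2, 0.5, 7.6]
grip_width: 0.0001
finger_force: 4.3
```

Request:
jog_arm(
  motion=[
    [0,0.1,0,0,0],
    [0,0.1,0,0,0],
    [0,0,0,0,0],
  ],
)

```text
clock: 14.9
position: [0.5252, 0.1373, 0.1735]
tool_rot: [3.14, -0.0, 1.827]
force: [0.8, 0.4, 8.7]
grip_width: -0.0004
finger_force: 4.2
```

```bash
sed -i 's/>170)&(h\[...,2\]>120)/>120)\&(h[...,2]>60)/; s/red\[100:\]=0/red[62:]=0;red[:,:240]=0;red[:,345:]=0/' line.py; python3 line.py
```

```text
yellow [([277, 75, 25, 160, 3167], [289.7, 153.0])]
red [([311, 17, 14, 36, 452], [317.2, 34.3])]
axle tool-y -0.0003 line x mm, z [[-11.996, 0.173], [-11.559, 0.173], [-11.532, 0.173]]
```

The line is 11.6 mm short. I'll push that far at a steady height.

Request:
jog_arm(
  motion=[
    [0,0.1,0.0,0,0],
    [0,0.1,0.0,0,0],
    [0,0.1,0.0,0,0],
    [0,0.08,0,0,0],
    [0,0,0,0,0],
  ],
)

```text
clock: 15.45
position: [0.5358, 0.1401, 0.1732]
tool_rot: [3.141, -0.0, 1.827]
force: [1.1, 1.1, 5.5]
grip_width: -0.0001
finger_force: 2.8
```

```bash
python3 line.py
```

```text
yellow [([276, 75, 26, 160, 2524], [290.0, 169.2])]
red [([285, 17, 16, 36, 533], [292.6, 34.4])]
axle tool-y -0.0112 line x mm, z [[-0.901, 0.173], [-0.887, 0.173], [-0.528, 0.173]]
```

Request:
jog_arm(
  motion=[
    [0,0,-0.1,0,0],
    [0,0,-0.6,0,0],
    [0,0,-1,0,0],
    [0,0,-0.5,0,0],
    [0,-0.4,0,0,0],
    [0,0,0,0,0],
    [0,0,0,0,0],
  ],
)

```text
clock: 16.2
position: [0.5236, 0.1366, 0.2388]
tool_rot: [-3.141, 0.0, 1.827]
force: [-0.3, 0.6, 0.6]
grip_width: -0.0
finger_force: 0.0
```

```bash
sed -i 's/m\[:75\]=0/m[:75]=0;m[:,:250]=0;m[:,400:]=0/' line.py; python3 line.py; cp $(ls -t pics/w_*|head -1) pics/L.png
```

```text
yellow [([312, 79, 15, 156, 2119], [319.4, 157.2])]
red [([317, 39, 9, 23, 207], [321.0, 50.0])]
axle tool-y 0.0015 line x mm, z [[-1.028, 0.173], [-0.922, 0.173], [-0.614, 0.173]]
```

View pics/L.png

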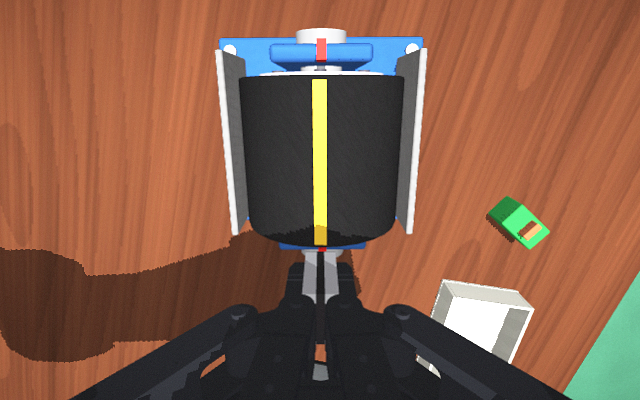

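The line is in line with both red pointers, with the yellow at u=319.4 and the pointer at u=321. Next, the key position from the first frames.

Run:
```python
from h import *
import pickle
o,F=pickle.load(open("f0.pkl","rb"))
def green(f,x0,y0,x1,y1):
    h=cv2.cvtColor(f["pixels"],cv2.COLOR_RGB2HSV); m=(h[...,0]>50)&(h[...,0]<80)&(h[...,1]>120)&(h[...,2]>90)
    M=np.zeros_like(m); M[y0:y1,x0:x1]=m[y0:y1,x0:x1]; y,x=np.nonzero(M); print(len(x),x.min(),x.max(),y.min(),y.max()); return x.mean(),y.mean()
a=green(F["side"],320,195,345,215); b=green(F["wrist"],220,310,265,360)
for z in(.045,.05,.055,.06): print(z,onz(F["side"],[a],z).round(4),onz(F["wrist"],[b],z,o).round(4))
```

```text
32 329 335 201 214
558 222 255 310 353
0.045 [[ 0.543  -0.1959  0.045 ]] [[ 0.5333 -0.2014  0.045 ]]
0.05 [[ 0.5407 -0.1925  0.05  ]] [[ 0.5347 -0.1971  0.05  ]]
0.055 [[ 0.5385 -0.1891  0.055 ]] [[ 0.5361 -0.1928  0.055 ]]
0.06 [[ 0.5363 -0.1858  0.06  ]] [[ 0.5375 -0.1886  0.06  ]]
```

Request:
jog_arm(
  motion=[
    [-0.9,-0.2,0,0,0],
    [-0.9,-0.2,0,0,0],
    [-0.9,-0.2,0,0,0],
    [-0.9,-0.2,0,0,0],
    [-0.9,-0.2,0,0,0],
    [-0.9,-0.2,0,0,0],
    [-0.9,-0.2,0,0,0],
    [-0.9,-0.2,0,0,0],
    [-0.9,-0.2,0,0,0],
    [-0.9,-0.2,0,0,0],
    [-0.9,-0.2,0,0,0],
    [-0.9,0,0,0,0],
  ],
)

```text
clock: 17.45
position: [0.5416, -0.1949, 0.2386]
tool_rot: [-3.141, -0.0, 1.826]
force: [1.6, 1.0, -0.3]
grip_width: -0.0004
finger_force: 0.0
```

Request:
jog_arm(
  motion=[
    [-0.9,0,0,0,0],
    [-0.9,0,0,0,0],
    [0,0,0,0,0],
    [0,0,0,0,0],
  ],
)

```text
clock: 17.85
position: [0.5555, -0.246, 0.2382]
tool_rot: [-3.141, -0.001, 1.826]
force: [0.7, -0.3, 0.2]
grip_width: 0.0002
finger_force: 0.0
```

Run:
```python
from h import *
import pickle
o=bot.observe(); f=bot.grab_frame("wrist"); save(f,"k1.png"); pickle.dump((o,f),open("f2.pkl","wb")); print(o["position"],o["tool_rot"])
```

```text
[ 0.55546532 -0.24595336  0.23815799] [-3.14063822e+00 -6.94429177e-04  1.82598017e+00]
```

View pics/k1.png

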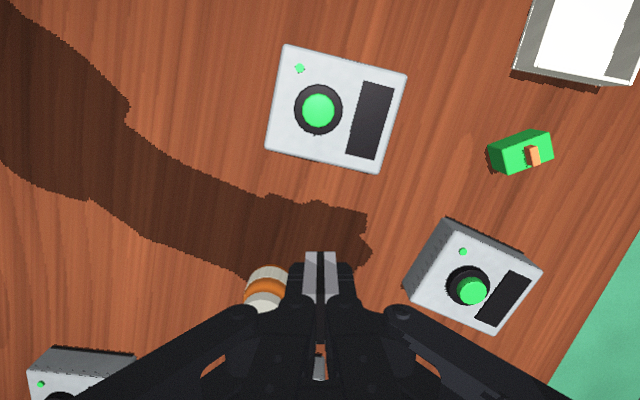

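The wanted key box is the one ahead, with its key at (318,110) and the jar behind at (265,285). I'll get its position and height from the key's apparent size.

Run:
```python
from h import *
import pickle
o,f=pickle.load(open("f2.pkl","rb"))
h=cv2.cvtColor(f["pixels"],cv2.COLOR_RGB2HSV); m=(h[...,0]>50)&(h[...,0]<80)&(h[...,1]>100)&(h[...,2]>70); m[140:]=0;m[:85]=0;m[:,:290]=0;m[:,345:]=0
y,x=np.nonzero(m); print(x.min(),x.max(),y.min(),y.max())
c=((x.min()+x.max())/2,(y.min()+y.max())/2)
T=R.from_euler("xyz",o["tool_rot"]).as_matrix()
for z in(.05,.055,.06):
    p=onz(f,[c,(x.min()-.5,c[1]),(x.max()+.5,c[1])],z,o); print(z,p[0].round(4),"dia",np.linalg.norm(p[2]-p[1]).round(4),"tool shift/30mm",((p[0]-o["position"])@T/.03).round(2))
```

```text
302 334 93 127
0.05 [ 0.5389 -0.1872  0.05  ] dia 0.0311 tool shift/30mm [ 2.03 -0.04  6.27]
0.055 [ 0.5388 -0.1869  0.055 ] dia 0.0306 tool shift/30mm [ 2.04 -0.03  6.11]
0.06 [ 0.5388 -0.1866  0.06  ] dia 0.0301 tool shift/30mm [ 2.05 -0.03  5.94]
```

Request:
jog_arm(
  motion=[
    [0.68,-0.01,0,0,0],
    [0.68,-0.01,0,0,0],
    [0.68,-0.01,0,0,0],
    [0,0,1,0,0],
    [0,0,1,0,0],
    [0,0,1,0,0],
    [0,0,1,0,0],
    [0,0,1,0,0],
    [0,0,0.5,0,0],
    [0,0,0,0,0],
    [0,0,0,0,0],
  ],
)

```text
clock: 19.0
position: [0.5396, -0.1865, 0.0748]
tool_rot: [3.141, 0.0, 1.827]
force: [-0.1, 0.1, -0.1]
grip_width: 0.0003
finger_force: 0.0
```

Request:
jog_arm(
  motion=[
    [0,0,0.2,0,0],
    [0,0,0.1,0,0],
    [0,0,0,0,0],
  ],
)

```text
clock: 19.3
position: [0.5396, -0.1868, 0.0653]
tool_rot: [3.141, 0.001, 1.827]
force: [1.9, 0.3, 2.1]
grip_width: -0.0
finger_force: 1.2
```

Request:
jog_arm(
  motion=[
    [0,0,0.05,0,0],
    [0,0,0.05,0,0],
    [0,0,0,0,0],
  ],
)

```text
clock: 19.6
position: [0.5396, -0.1868, 0.0621]
tool_rot: [3.141, 0.0, 1.827]
force: [2.4, -0.2, 3.4]
grip_width: -0.0
finger_force: 2.1
```

Request:
jog_arm(
  motion=[
    [0,0,0.05,0,0],
    [0,0,0,0,0],
  ],
)

```text
clock: 19.8
position: [0.5396, -0.1868, 0.061]
tool_rot: [3.141, 0.0, 1.827]
force: [0.3, 0.9, 13.2]
grip_width: 0.0
finger_force: 6.2
```

The force jumped to 13 N, so the key has bottomed. A touch more, hold, then lift off.

Request:
jog_arm(
  motion=[
    [0,0,0.04,0,0],
    [0,0,0,0,0],
    [0,0,0,0,0],
  ],
)

```text
clock: 20.1
position: [0.5397, -0.1868, 0.0606]
tool_rot: [3.14, 0.001, 1.827]
force: [-4.4, 2.8, 30.5]
grip_width: 0.0001
finger_force: 15.2
```

Request:
jog_arm(
  motion=[
    [0,0,-0.3,0,0],
    [0,0,-1,0,0],
    [0,0,-1,0,0],
    [0,0,-1,0,0],
    [0,0,-1,0,0],
    [0,0,-1,0,0],
    [0,0,0,0,0],
    [0,0,0,0,0],
    [0,0,0,0,0],
  ],
)

```text
clock: 21.0
position: [0.5385, -0.1865, 0.2171]
tool_rot: [-3.14, -0.001, 1.827]
force: [0.7, -0.4, -0.9]
grip_width: -0.0002
finger_force: 0.0
```

Run:
```python
from h import *
f=bot.grab_frame("scene"); g=bot.grab_frame("side")
im=np.hstack([cv2.resize(f["pixels"][200:330,320:450],None,fx=3,fy=3),cv2.resize(g["pixels"][180:310,230:360],None,fx=3,fy=3)]); save({"pixels":im},"end.png")
```

```text
(no output)
```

View pics/end.png

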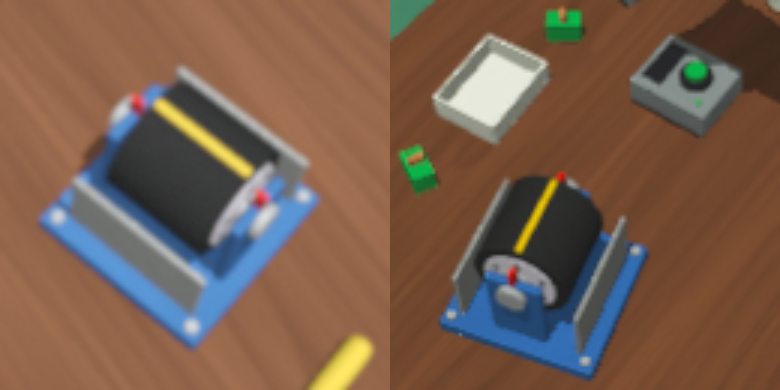

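The line lies between both pointers in both views, and the key is up again.

```bash
python3 -c "
from workcell import bot
print(bot.job_done())"
```

```text
the job is handed in; nothing more can be done
None
```

I turned the drum until the yellow line stood within about 1 mm of the pointers' line, let go, pressed the green key fully down and released it, and handed the job in at about 21 s; the hand-in gave no verdict.

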